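# Stow the test-lens block in the trial case

## Task

Lift the lid of the wooden trial case by its brass handle and swing it back until it rests open on its stop. Then put the metal test-lens block flat and fully home in the black pocket inside, and swing the steel locking lever fully shut across the top of it. Leave the lid open, and leave the trial frame, the ruler and the two loose lenses where they lie.

Things in the scene. Friction and masses are not known exactly. Their poses are not given: they have to be found in the camera images.
- case: Fixed wooden trial case, 200 (its x) x 280 (its y) x 65 mm high without the lid, walls and floor 6 mm. Origin: centre of its underside on the table. The lid hinge is on its +x side, the front is -x. Inside (hidden until opened) the socket is at the -y end; fixed racks of standing lenses, tops up to 57 mm above the table, fill the end beyond y = +50 mm.
- lid (a joint): Lid angle in rad: 0 closed, grows as it opens, 1.9 on its stop (leaning back). A plain lid of 0.3 kg: it falls shut from below about 1.57 and falls back onto the stop above that. Panel 200 x 280 x 8 mm, its underside 65 mm above the table when closed.
- lid_handle (a point): Centre of the lid's brass handle bar: round, 10 mm thick, 90 mm long along the case's y, on two 8 mm posts at its ends (80 mm free between). Lid closed: 50 mm out from the front edge, 69 mm above the table. Pinch it from above, a finger either side; it turns in the grip as the lid opens and ends above the lid's free edge. Axes as the case's when closed, turning with the lid.
- lid_hinge (a point): Middle of the lid's hinge line, which runs along the case's y axis, on the case's +x edge, 65 mm above the table. The handle bar is 250 mm from it.
- block: Loose test-lens block: a plain aluminium block 56 (its x) x 36 (its y) x 28 mm high with a round lens 30 mm across set flush in its top, 0.14 kg. Origin: centre of its underside. z is up. Either way round (half a turn) is the same.
- pocket (a point): Centre of the pocket's floor, 10 mm above the table. Pocket 64 (x) x 44 (y) mm with chamfered rim, 10 mm deep (mouth 20 mm above the table), in a fixed black socket 82 x 62 mm. Axes parallel to the case's: the block's long side goes along x. The seated block stands 18 mm out (top 38 mm above the table): hold it by its upper 16 mm so that the fingers clear the socket.
- lever (a joint): Angle of the locking lever in rad: 0 fully open (arm along the case's +y, clear of the pocket), 1.571 fully shut on its stop (arm along the case's +x, across the middle of the pocket). It swings level about a vertical pivot, clockwise from above as it shuts, and stays where it is left. Starts between 0 and 0.25.
- lever_pivot (a point): Lever's pivot, at the arm's underside, 40.5 mm above the table, 47 mm from the pocket's centre to the case's -x. The arm is a flat steel bar 12 mm wide, 5 mm thick, 70 mm long; it passes 2.5 mm above the seated block and cannot shut over a block that stands proud. Axes turn with the lever: y along the arm, z up.
- lever_knob (a point): Centre of the top of the upright round knob on the lever: 12 mm diameter, 17 mm tall above the arm, its top 62.5 mm above the table, 62 mm from the pivot. Can be pinched from above or pushed.
- trial_frame: Loose nickel trial frame lying flat, about 56 x 140 mm with two side arms reaching 110 mm to its +x, 9 mm high; bystander. Origin: centre of the lens part on the table.
- ruler: Loose ivory-coloured plastic pupil ruler 160 (x) x 26 x 4 mm; bystander. Origin: centre of its underside.
- lens0: Loose trial lens lying flat, steel rim 38 mm across, 5 mm high with a short tab; bystander. Origin: centre of its underside.
- lens1: The other such loose trial lens; bystander.
There are look-alikes about, which are no part of the job. There is more than one size of the block; the job needs the smallest.

How it is judged:
By the outcome, as a careful person would: the job done as asked, in the order asked, and still so for the second after the job is handed in, with the robot touching nothing.
It also fails if it takes over 72 s, if anything falls off the work surface, if the arm or the gripper's body presses on something with over 40 N, if the wrist force passes 120 N, or if a joint passes its speed limit or range.

## Robot

A 6-joint arm with a two-finger parallel gripper is mounted at the origin on the work surface. World frame = base frame: x ahead of the robot, y to its left, z up, the work surface at z = 0. Lengths are in m, angles in degrees, forces in N, time in s.
With the tool pointing down it reaches from about 0.35 to 0.95 m from the base axis. Payload 17.4 kg.
Tool frame: the origin (TCP) lies at the very end of the fingers, on their centre line; the grasp point (between the pads) lies ctrl.pinch_z behind it (ctrl.pinch_z is the distance from the TCP to the grasp point, in m); z points along the fingers, y is the line along which they close (so a half turn about z gives the same grasp; the last joint's range is limited). The gripper opens to 93 mm and grips with 3 to 60 N. Pads are 15 mm wide; open, the fingers measure 128 mm over their backs; the gripper's body (75 mm by 188 mm) begins 65 mm behind the grasp point.
Start: joints at [71.001, 6.646, 82.598, -0, 90.757, -2.166], TCP at [0.195, 0.646, 0.219] pointing down, gripper open.
Joint ranges: [-162.19, 162.19], [-47.58, 125.68], [4.15, 143.07], [-65.23, 245.23], [0.69, 171.88], [-170.13, 170.13]. Speed limits (degrees/s): [108.29, 108.29, 127.2, 180, 180, 180].

## Interface

Orientations are given as [roll, pitch, yaw] about the fixed x, y, z axes, in that order (R = Rz(yaw) Ry(pitch) Rx(roll)).
In Python, from bench import ctrl, capture, camera_model gives the robot as it stands.
- The arm moves only by the tool jog_arm, never from a script. Its argument "targets" is a list of rows, each an object with "slide": the shift along the tool's x, y, z in mm, a list of three; "spin": the turn about the tool's z in rad. In form: [{"slide": [tx, ty, tz], "spin": spin}, ...]. A call has exactly 8 rows; each row is the pose to reach, as a shift and turn from the pose commanded when the call began, along the tool's axes at that moment; what a row does not reach only later rows make up. A row lasts 1/10 s, in which the tool goes at most 50 mm and 8.59 degrees, less where a joint would pass 70% of its speed; a pose out of reach is approached as far as the arm can. A call with a gripper value outside its range is refused whole. "grip" is the opening, from 0 (shut) to 1 (fully open), set as the call begins (left out, the last holds). The fingers move at their own pace and stop on an object; "squeeze" is the grip in N (left out, the last holds). Time passes only in rows, so rows that repeat a pose let the fingers close, or fill a call up. It gives the time, the measured TCP pose, the force, the opening and the grip force at its end, in the units of the state.
- ctrl.get_obs(): the state, without advancing time (a new reading comes with each control period).
- capture(name): name is "scene" or "top" or "wrist"; returns the picture (400x640x3 uint8, blue, green, red); there is no depth.
- camera_model(name): a dict with "intrinsics" (3x3 intrinsics, pixels), "R" (3x3) and "t" (3): a world point X has camera coordinates R X + t. Camera axes: x right, y down, z forward; pixel columns grow to the right and rows downward; lengths in m; the calibration is good to about 2 mm. A picture is of the moment at which its call begins: read the wrist's pose just before it. camera_model takes no time and is no camera call; for the wrist camera it gives the pose at the moment of the call.
- ctrl.job_done(): hands the job in; it is judged then, once.
The state is a dict: "time": time; "joint_positions": joint angles; "dq": joint speeds; "joint_torque": joint torques, N m; "eef_pos": TCP position; "orientation": TCP orientation; "wrist_force": force on the tool from outside, world axes, zero at the start; "torque": the same for the moment, N m; "gripper_width": opening from 0.0 (shut) to 1.0 (fully open); "grasp_force": force on a finger pad.
Only numpy, scipy, OpenCV 4.12 (cv2) and the standard library are available. Lean on these libraries where they do the work, as an engineer would, in place of code of your own. Each camera call takes 0.05 s, during which the arm holds its last target. There are 200 camera calls.

## Working session

There is one attempt and no reset: what is moved stays moved. The work goes in short steps, Python scripts to look and compute and a tool call to move; the robot and the scene stay as the last step left them, time stands still between calls to the robot, and variables do not carry over. Pictures are saved under pics/ and viewed, at most 10 in all, crops included, and the job is handed in when it is done.

Besides the shell and the picture viewer there is one more tool, called after "Request:" as name(argument=value, ...), one argument or row to a line, values as JSON. jog_arm: Moves the arm, as the interface text tells. Its arguments: {"type":"object","properties":{"targets":{"type":"array"},"grip":{"type":"number"},"squeeze":{"type":"number"}},"required":["targets"]}

```bash
ls; mkdir -p pics
python3 - <<'E'
from bench import ctrl,capture,camera_model
import cv2
print(ctrl.get_obs(),ctrl.pinch_z)
for n in("scene","top"):
    cv2.imwrite(f"pics/{n}0.png",capture(n)); print(n,camera_model(n))
E
```

```text
pics
{'time': 0.0, 'joint_positions': array([ 7.10019442e+01,  6.67629513e+00,  8.26363699e+01,  3.70453685e-04,
        9.07558252e+01, -2.16637780e+00]), 'dq': array([ 0.0004612 , -0.01848444, -0.09218877, -0.04896789,  0.07642904,
        0.07430556]), 'joint_torque': array([ 1.94560322e-03, -7.21262026e+01, -6.22619247e+01,  7.80521845e-02,
        2.39885529e-02, -9.04153740e-05]), 'eef_pos': array([0.19540102, 0.64588666, 0.21787287]), 'orientation': array([-1.79931573e+02, -2.95919117e-03,  1.63168325e+02]), 'wrist_force': array([-0.28971325, -0.35037399,  0.44122075]), 'torque': array([-0.01783786,  0.01550254,  0.00539335]), 'grasp_force': 0.0, 'gripper_width': 1.0013113331731376} 0.0188
scene {'intrinsics': array([[370.04440913,   0.        , 321.55710984],
       [  0.        , 370.04440913, 194.39952122],
       [  0.        ,   0.        ,   1.        ]]), 'R': array([[ 0.23919606,  0.9709566 ,  0.00534128],
       [ 0.74808211, -0.18077826, -0.63850793],
       [-0.6189979 ,  0.1567243 , -0.76959671]]), 't': array([-0.01279256, -0.38155543,  1.40526835])}
top {'intrinsics': array([[425.10471542,   0.        , 315.79360799],
       [  0.        , 425.10471542, 200.54427571],
       [  0.        ,   0.        ,   1.        ]]), 'R': array([[ 0.00867212, -0.9998379 , -0.01577894],
       [-0.99597641, -0.00722896, -0.08932376],
       [ 0.08919521,  0.01649008, -0.99587765]]), 't': array([-0.11447276,  0.5470279 ,  0.94337161])}
```

View pics/scene0.png

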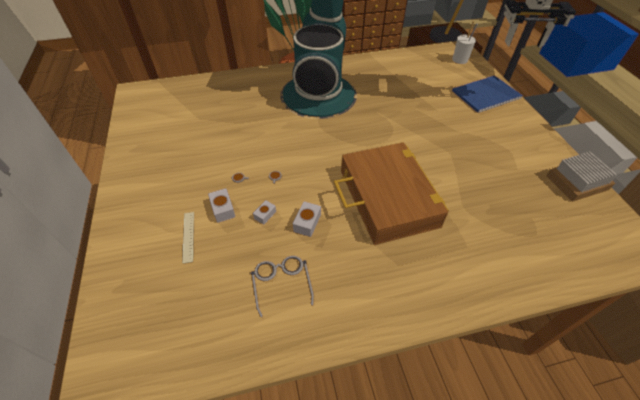

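View pics/top0.png

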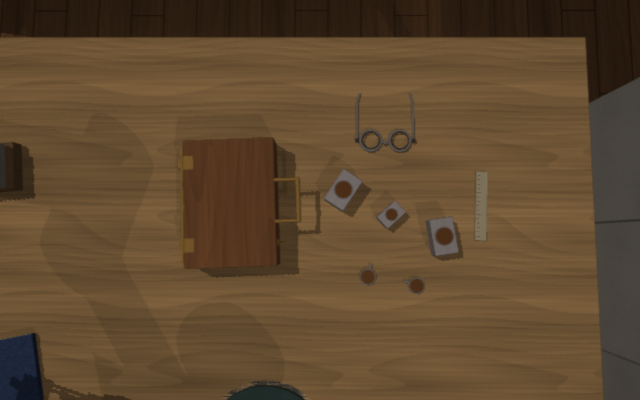

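The scene view shows the closed case (390,190), its handle (345,190), and three blocks at (221,203), (264,211) and (307,217). The top view shows the case at (230,203) with the handle bar on the right (299,200), so case x ≈ world +y. The blocks there are at (343,190), (391,215) and (444,237); the middle one looks smallest. The frame is at (386,140), the ruler at (481,205), and the lenses at (368,276) and (417,286).

```bash
cat > lib.py <<'E'
import numpy as np, cv2
from bench import ctrl,capture,camera_model
from scipy.spatial.transform import Rotation as Ro
def ray(n,px,z,cm=None):
    m=cm or camera_model(n); K,R,t=m["intrinsics"],m["R"],m["t"]
    px=np.atleast_2d(px).astype(float)
    d=(R.T@np.linalg.inv(K)@np.c_[px,np.ones(len(px))].T).T; c=-R.T@t
    return c+d*((z-c[2])/d[:,2])[:,None]
def proj(n,X,cm=None):
    m=cm or camera_model(n); p=(m["R"]@np.atleast_2d(X).T).T+m["t"]; p=p@m["intrinsics"].T
    return p[:,:2]/p[:,2:]
def to(p,yaw=None):
    "slide mm / spin rad from present pose to TCP at p with yaw deg (mod 180)"
    o=ctrl.get_obs(); R=Ro.from_euler('xyz',o["orientation"],degrees=True)
    s=R.inv().apply(np.array(p)-o["eef_pos"])*1000
    sp=0 if yaw is None else -((yaw-o["orientation"][2]+90)%180-90)
    return s.round(1),round(np.radians(sp),3),np.round(o["orientation"],2)
E
python3 - <<'E'
from lib import *
im=cv2.imread("pics/top0.png"); hsv=cv2.cvtColor(im,cv2.COLOR_BGR2HSV)
for q in[(230,203),(213,170),(299,200),(391,207),(100,300),(404,214),(280,180)]: print(q,hsv[q[1],q[0]])
# greyish blocks
m=((hsv[...,1]<70)&(hsv[...,2]>90)).astype(np.uint8)*255
m[:,:320]=0; m[:,470:]=0; m[:165]=0; m[262:]=0
for c in cv2.findContours(cv2.morphologyEx(m,cv2.MORPH_CLOSE,np.ones((3,3))),0,1)[0]:
    if cv2.contourArea(c)>60:
        r=cv2.minAreaRect(c); b=ray("top",cv2.boxPoints(r),.028)
        print(r,b.mean(0).round(4),np.linalg.norm(np.diff(b,axis=0),axis=1).round(4),b[:,:2].round(3).tolist())
cv2.imwrite("pics/crop_case.png",np.hstack([cv2.resize(im[125:285,170:330],None,fx=2.5,fy=2.5,interpolation=2),cv2.resize(im[160:260,320:420],None,fx=4,fy=4,interpolation=2)]))
E
```

```text
(230, 203) [ 13 162  85]
(213, 170) [ 13 161  87]
(299, 200) [ 18 161  90]
(391, 207) [ 10  28 109]
(100, 300) [ 16 130 110]
(404, 214) [ 15 101  76]
(280, 180) [ 18 166  97]
((443.36138916015625, 235.69630432128906), (36.428043365478516, 23.039377212524414), 80.21759033203125) [ 0.4708 -0.3962  0.028 ] [0.0517 0.0809 0.0513] [[0.506, -0.365], [0.515, -0.416], [0.435, -0.428], [0.426, -0.377]]
((390.89508056640625, 213.9945068359375), (15.757835388183594, 24.380046844482422), 48.012786865234375) [ 0.5184 -0.2796  0.028 ] [0.0553 0.0352 0.0552] [[0.513, -0.247], [0.55, -0.288], [0.524, -0.312], [0.487, -0.271]]
((342.73077392578125, 189.1538543701172), (22.46535873413086, 35.50081253051758), 33.690067291259766) [ 0.574  -0.1711  0.028 ] [0.0811 0.0511 0.0808] [[0.554, -0.128], [0.622, -0.172], [0.594, -0.215], [0.526, -0.17]]
```

View pics/crop_case.png

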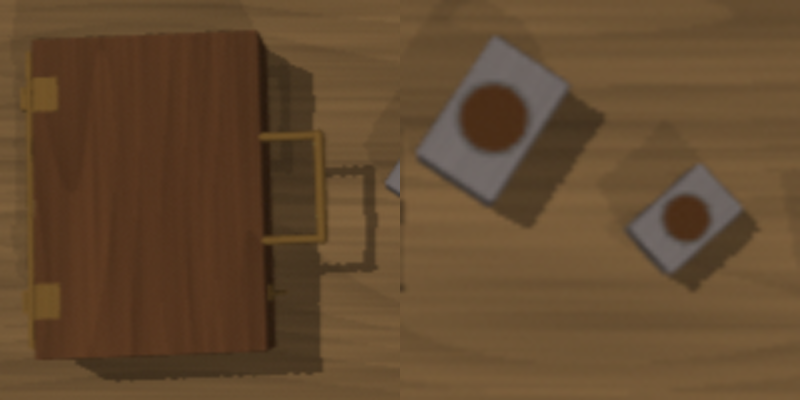

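Blocks in the top view: (343,189) and (443,236) both measure about 81×51 mm, and (391,214) measures 55×35 mm. The crop confirms it: the right-hand small block is the smallest and matches 56×36, so that is the one. Lid corners are at (182,141), (273,137), (277,265) and (185,268), and the bar runs (298,178)–(299,221).

Run:
```python
from lib import *
off=np.array([170,125.])
c=np.array([(30,40),(258,31),(267,349),(37,357)])/2.5+off
L=ray("top",c,.073); print(L.round(4).tolist(),np.linalg.norm(np.diff(L,axis=0,append=L[:1]),axis=1).round(3))
h=ray("top",np.array([(320,132),(323,241)])/2.5+off,.071);print(h.round(4),h.mean(0),np.linalg.norm(h[1]-h[0]))
ex=(L[1]-L[0]+L[2]-L[3]); print("case x yaw from short side",np.degrees(np.arctan2(-ex[1],-ex[0])))
ey=(L[3]-L[0]+L[2]-L[1]); print("case y yaw-90",np.degrees(np.arctan2(ey[1],ey[0]))-90)
# check handle by scene: project and see
print("scene px of handle", proj("scene",h))
x=np.array([np.cos(np.radians(90)),0])
H=h.mean(0)
print(to([H[0],H[1],.16],np.degrees(np.arctan2(-ex[1],-ex[0]))+90))
im=cv2.imread("pics/scene0.png"); hsv=cv2.cvtColor(im,cv2.COLOR_BGR2HSV)
s=im[160:230,320:380]; cv2.imwrite("pics/hs.png",cv2.resize(s,None,fx=8,fy=8,interpolation=2))
```

```text
[[0.6727, 0.1841, 0.073], [0.6817, -0.0164, 0.073], [0.4058, -0.029, 0.073], [0.3971, 0.1679, 0.073]] [0.201 0.276 0.197 0.276]
[[ 0.593  -0.0718  0.071 ]
 [ 0.4983 -0.0755  0.071 ]] [ 0.54567604 -0.07365198  0.071     ] 0.09481802805276046
case x yaw from short side 92.54934546691815
case y yaw-90 -267.0151481878725
scene px of handle [[344.29973654 205.71582037]
 [333.56664607 179.86767321]]
(array([-543.6, -587.2,   58.6]), np.float64(-0.338), array([-179.94,   -0.  ,  163.17]))
```

View pics/hs.png

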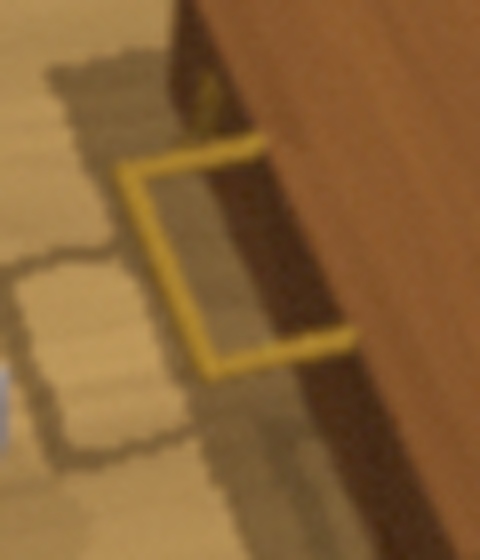

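Request:
jog_arm(
  targets=[
    {"slide": [-30,-32,0],"spin": -0.02},
    {"slide": [-60,-64,2],"spin": -0.05},
    {"slide": [-90,-96,4],"spin": -0.08},
    {"slide": [-120,-128,6],"spin": -0.11},
    {"slide": [-150,-160,8],"spin": -0.14},
    {"slide": [-180,-193,10],"spin": -0.17},
    {"slide": [-210,-226,12],"spin": -0.2},
    {"slide": [-240,-259,14],"spin": -0.23},
  ],
  grip=0.6,
  squeeze=15,
)

```text
time: 0.9
eef_pos: [0.3504, 0.327, 0.2043]
orientation: [-180.0, -0.0, 176.4]
wrist_force: [1.1, 1.1, -0.3]
gripper_width: 0.6
grasp_force: 0.0
```

Run:
```python
from lib import *
print(to([.5457,-.0737,.2],2.8),ctrl.get_obs()["time"])
```

```text
(array([-219.8, -387.7,    4.4]), np.float64(-0.111), array([-1.7999e+02, -1.0000e-02,  1.7643e+02])) 0.9
```

Request:
jog_arm(
  targets=[
    {"slide": [-27,-48,0],"spin": -0.02},
    {"slide": [-54,-96,1],"spin": -0.03},
    {"slide": [-82,-145,2],"spin": -0.05},
    {"slide": [-110,-194,2],"spin": -0.06},
    {"slide": [-138,-243,3],"spin": -0.08},
    {"slide": [-165,-291,3],"spin": -0.09},
    {"slide": [-193,-340,4],"spin": -0.1},
    {"slide": [-220,-388,4],"spin": -0.11},
  ],
)

```text
time: 1.7
eef_pos: [0.5253, -0.0333, 0.2007]
orientation: [180.0, 0.0, -177.4]
wrist_force: [1.2, 1.4, 0.1]
gripper_width: 0.6
grasp_force: 0.0
```

Request:
jog_arm(
  targets=[
    {"slide": [0,0,0],"spin": 0},
    {"slide": [0,0,0],"spin": 0},
    {"slide": [0,0,0],"spin": 0},
    {"slide": [0,0,0],"spin": 0},
    {"slide": [0,0,0],"spin": 0},
    {"slide": [0,0,0],"spin": 0},
    {"slide": [0,0,0],"spin": 0},
    {"slide": [0,0,0],"spin": 0},
  ],
)

```text
time: 2.5
eef_pos: [0.5249, -0.0309, 0.2009]
orientation: [-180.0, 0.0, -177.3]
wrist_force: [-0.4, 0.7, 1.4]
gripper_width: 0.598
grasp_force: 0.0
```

Run:
```python
from lib import *
print(ctrl.get_obs()["time"],ctrl.get_obs()["eef_pos"],to([.5457,-.0737,.2],2.8))
m=camera_model("wrist"); im=capture("wrist"); np.save("w1.npy",m,allow_pickle=True); cv2.imwrite("pics/w1.png",im)
P=np.array([[.593,-.0718,.071],[.4983,-.0755,.071]]); print(proj("wrist",P,m), -m["R"].T@m["t"])
```

```text
2.5 [ 0.52489823 -0.03089248  0.20094434] (array([-18.8, -43.7,   0.9]), np.float64(-0.002), array([-180.  ,    0.  , -177.34]))
[[279.16914732 250.0065885 ]
 [275.98189663 162.5586506 ]] [ 0.44004743 -0.03457032  0.36696989]
```

View pics/w1.png

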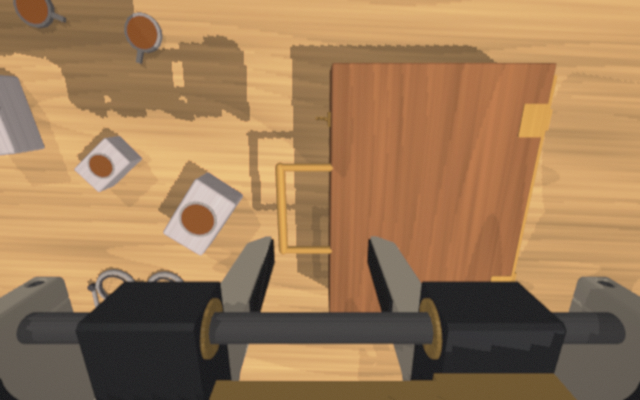

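The wrist view shows the handle bar from about (280,166) to (284,250), beyond the fingers (255,270)/(385,270), with the lid's front edge at column 330. The small block is at (107,163).

Run:
```python
from lib import *
m=np.load("w1.npy",allow_pickle=True).item()
im=cv2.imread("pics/w1.png"); hsv=cv2.cvtColor(im,cv2.COLOR_BGR2HSV)
for r in (180,195,210,225,240): 
    row=hsv[r,270:300]; k=np.where((row[:,1]>150)&(row[:,2]>150))[0]; print(r,270+k.min(),270+k.max(),end=' ')
e=np.array([(280,167),(284,250)]); p=ray("wrist",e,.07,m); print(p,p.mean(0))
l=ray("wrist",[(332,64),(556,64)],.073,m);print(l, np.linalg.norm(l[0]-l[1]))
# small block top corners
b=ray("wrist",[(108,130),(140,158),(107,191),(75,168)],.028,m);print(b.round(4),b.mean(0))
```

```text
180 277 283 195 277 284 210 278 285 225 279 285 240 280 286 [[ 0.50274134 -0.07166659  0.07      ]
 [ 0.59326415 -0.06673401  0.07      ]] [ 0.54800274 -0.0692003   0.07      ]
[[ 0.40736287 -0.02598423  0.073     ]
 [ 0.39803685  0.17196389  0.073     ]] 0.19816769283289715
[[ 0.4796 -0.2637  0.028 ]
 [ 0.5088 -0.233   0.028 ]
 [ 0.5491 -0.2761  0.028 ]
 [ 0.5236 -0.3077  0.028 ]] [ 0.5152787  -0.27009861  0.028     ]
```

Request:
jog_arm(
  targets=[
    {"slide": [-10,-20,15],"spin": 0},
    {"slide": [-20,-41,30],"spin": 0},
    {"slide": [-20,-41,50],"spin": 0},
    {"slide": [-20,-41,70],"spin": 0},
    {"slide": [-20,-41,90],"spin": 0},
    {"slide": [-20,-41,110],"spin": 0},
    {"slide": [-20,-41,130],"spin": 0},
    {"slide": [-20,-41,150],"spin": 0},
  ],
  grip=0.4,
)

```text
time: 3.35
eef_pos: [0.5468, -0.0712, 0.0501]
orientation: [-180.0, 0.0, -177.4]
wrist_force: [-0.3, 0.0, 0.3]
gripper_width: 0.402
grasp_force: 0.0
```

Request:
jog_arm(
  targets=[
    {"slide": [0,0,0],"spin": 0},
    {"slide": [0,0,0],"spin": 0},
    {"slide": [0,0,0],"spin": 0},
    {"slide": [0,0,0],"spin": 0},
    {"slide": [0,0,0],"spin": 0},
    {"slide": [0,0,0],"spin": 0},
    {"slide": [0,0,0],"spin": 0},
    {"slide": [0,0,0],"spin": 0},
  ],
  grip=0,
  squeeze=20,
)

```text
time: 4.15
eef_pos: [0.5474, -0.0704, 0.0521]
orientation: [179.9, 0.1, -177.3]
wrist_force: [-1.0, 7.0, 4.2]
gripper_width: 0.099
grasp_force: 20.0
```

```bash
python3 -c "
import numpy as np
t=.016+.0585*np.arange(33);p=250*np.c_[1-np.cos(t),-np.sin(t)]
for k in range(4):print((p[8*k+1:8*k+9]-p[8*k]).round().tolist())"
```

```text
[[1.0, -15.0], [2.0, -29.0], [5.0, -44.0], [8.0, -58.0], [12.0, -72.0], [17.0, -86.0], [22.0, -99.0], [29.0, -112.0]]
[[7.0, -13.0], [15.0, -25.0], [24.0, -37.0], [33.0, -48.0], [43.0, -59.0], [53.0, -69.0], [65.0, -78.0], [76.0, -87.0]]
[[12.0, -8.0], [25.0, -16.0], [38.0, -22.0], [51.0, -28.0], [65.0, -33.0], [79.0, -37.0], [93.0, -41.0], [107.0, -44.0]]
[[15.0, -2.0], [29.0, -3.0], [44.0, -3.0], [58.0, -2.0], [73.0, -0.0], [87.0, 2.0], [102.0, 5.0], [116.0, 10.0]]
```

Request:
jog_arm(
  targets=[
    {"slide": [0,1,-15],"spin": 0},
    {"slide": [0,2,-29],"spin": 0},
    {"slide": [0,5,-44],"spin": 0},
    {"slide": [0,8,-58],"spin": 0},
    {"slide": [0,12,-72],"spin": 0},
    {"slide": [0,17,-86],"spin": 0},
    {"slide": [0,22,-99],"spin": 0},
    {"slide": [0,29,-112],"spin": 0},
  ],
)

```text
time: 4.95
eef_pos: [0.5455, -0.0419, 0.1641]
orientation: [-180.0, 0.0, -177.4]
wrist_force: [3.0, -0.8, -1.0]
gripper_width: 0.098
grasp_force: 20.0
```

Request:
jog_arm(
  targets=[
    {"slide": [0,7,-13],"spin": 0},
    {"slide": [0,15,-25],"spin": 0},
    {"slide": [0,24,-37],"spin": 0},
    {"slide": [0,33,-48],"spin": 0},
    {"slide": [0,43,-59],"spin": 0},
    {"slide": [0,53,-69],"spin": 0},
    {"slide": [0,65,-78],"spin": 0},
    {"slide": [0,76,-87],"spin": 0},
  ],
)

```text
time: 5.75
eef_pos: [0.5421, 0.0335, 0.2523]
orientation: [-179.9, 0.1, -177.4]
wrist_force: [2.7, -3.2, 1.9]
gripper_width: 0.1
grasp_force: 20.0
```

Request:
jog_arm(
  targets=[
    {"slide": [0,12,-8],"spin": 0},
    {"slide": [0,25,-16],"spin": 0},
    {"slide": [0,38,-22],"spin": 0},
    {"slide": [0,51,-28],"spin": 0},
    {"slide": [0,65,-33],"spin": 0},
    {"slide": [0,79,-37],"spin": 0},
    {"slide": [0,93,-41],"spin": 0},
    {"slide": [0,107,-44],"spin": 0},
  ],
)

```text
time: 6.55
eef_pos: [0.5369, 0.1416, 0.2946]
orientation: [-180.0, 0.0, -177.4]
wrist_force: [3.4, -1.6, 2.3]
gripper_width: 0.099
grasp_force: 20.0
```

Request:
jog_arm(
  targets=[
    {"slide": [0,15,-2],"spin": 0},
    {"slide": [0,29,-3],"spin": 0},
    {"slide": [0,44,-3],"spin": 0},
    {"slide": [0,58,-2],"spin": 0},
    {"slide": [0,73,0],"spin": 0},
    {"slide": [0,87,2],"spin": 0},
    {"slide": [0,102,5],"spin": 0},
    {"slide": [0,112,8],"spin": 0},
  ],
)

```text
time: 7.35
eef_pos: [0.5317, 0.2539, 0.2852]
orientation: [-180.0, -0.0, -177.3]
wrist_force: [1.7, -1.3, -1.0]
gripper_width: 0.099
grasp_force: 20.0
```

Request:
jog_arm(
  targets=[
    {"slide": [0,0,0],"spin": 0},
    {"slide": [0,0,0],"spin": 0},
    {"slide": [0,0,0],"spin": 0},
    {"slide": [0,0,0],"spin": 0},
    {"slide": [0,0,-20],"spin": 0},
    {"slide": [0,0,-45],"spin": 0},
    {"slide": [0,-20,-70],"spin": 0},
    {"slide": [0,-60,-80],"spin": 0},
  ],
  grip=0.6,
)

```text
time: 8.15
eef_pos: [0.5347, 0.193, 0.3683]
orientation: [180.0, 0.1, -177.2]
wrist_force: [0.8, -1.3, 0.4]
gripper_width: 0.597
grasp_force: 0.0
```

Request:
jog_arm(
  targets=[
    {"slide": [0,-40,0],"spin": 0},
    {"slide": [0,-85,0],"spin": 0},
    {"slide": [0,-130,0],"spin": 0},
    {"slide": [0,-175,0],"spin": 0},
    {"slide": [0,-220,0],"spin": 0},
    {"slide": [0,-265,0],"spin": 0},
    {"slide": [0,-310,0],"spin": 0},
    {"slide": [0,-350,0],"spin": 0},
  ],
)

```text
time: 8.95
eef_pos: [0.5502, -0.1595, 0.3662]
orientation: [-180.0, 0.0, -177.4]
wrist_force: [-0.4, 0.3, 0.5]
gripper_width: 0.602
grasp_force: 0.0
```

Run:
```python
from lib import *
print(ctrl.get_obs()["time"],ctrl.get_obs()["eef_pos"])
im=capture("top"); cv2.imwrite("pics/t2.png",im)
cv2.imwrite("pics/t2c.png",cv2.resize(im[120:280,130:330],None,fx=4,fy=3.75,interpolation=2))
```

```text
8.95 [ 0.55022749 -0.15954263  0.36617987]
```

View pics/t2c.png

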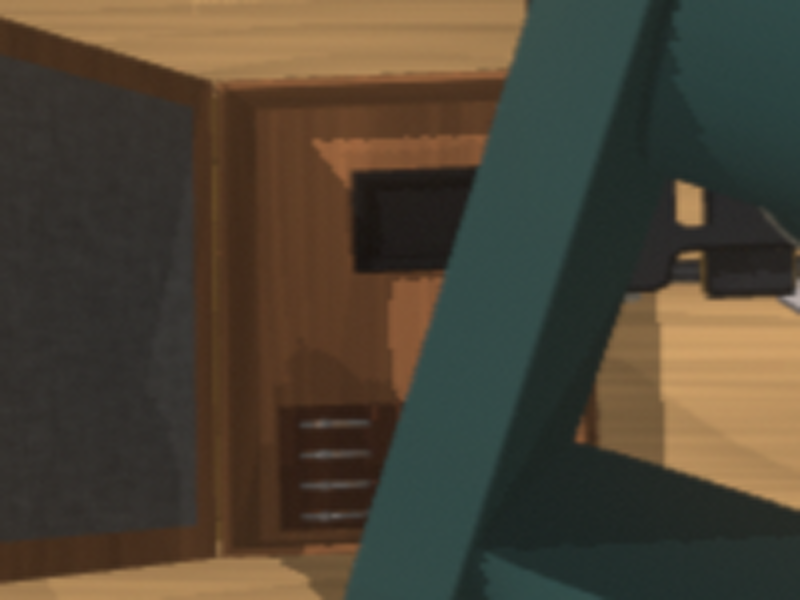

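The top crop shows the lid lying back open at left (100,300), and the black socket starting at (355,170)–(355,270) on the hinge side. The arm hides the rest of the socket. Next I'll measure the small block from close up.

Request:
jog_arm(
  targets=[
    {"slide": [-1,-25,20],"spin": 0.14},
    {"slide": [-2,-50,45],"spin": 0.28},
    {"slide": [-3,-75,70],"spin": 0.42},
    {"slide": [-4,-100,95],"spin": 0.56},
    {"slide": [-5,-125,120],"spin": 0.7},
    {"slide": [-6,-150,145],"spin": 0.84},
    {"slide": [-6,-169,166],"spin": 0.88},
    {"slide": [-6,-169,166],"spin": 0.88},
  ],
)

```text
time: 9.8
eef_pos: [0.5632, -0.3271, 0.1963]
orientation: [-179.9, -0.3, 132.0]
wrist_force: [0.3, 0.5, 0.1]
gripper_width: 0.602
grasp_force: 0.0
```

Run:
```python
from lib import *
o=ctrl.get_obs();print(o["time"],o["eef_pos"],o["orientation"])
m=camera_model("wrist"); im=capture("wrist"); np.save("w2.npy",m,allow_pickle=True); cv2.imwrite("pics/w2.png",im)
p=proj("wrist",[.5165,-.276,.028],m)[0];print(p)
hsv=cv2.cvtColor(im,cv2.COLOR_BGR2HSV)
k=((hsv[...,1]<70)&(hsv[...,2]>90)).astype(np.uint8)*255
for c in cv2.findContours(k,0,1)[0]:
    if cv2.contourArea(c)>300:
        r=cv2.minAreaRect(c); print(cv2.contourArea(c),r)
        b=ray("wrist",cv2.boxPoints(r),.028,m); print(b.mean(0),np.linalg.norm(np.diff(b,axis=0),axis=1),b[:,:2].tolist())
```

```text
9.8 [ 0.56324704 -0.3271099   0.19626076] [-179.90812128   -0.25389082  132.03590576]
[320.27456603 118.68291642]
863.0 ((329.0, 331.5), (5.0, 184.0), 90.0)
[ 0.70801079 -0.4711108   0.028     ] [0.24324583 0.00806372 0.24468606] [[0.6150999201181099, -0.5497410507747937], [0.7954928292733698, -0.3865634414679479], [0.8014531471933928, -0.3919946634113516], [0.6199972468635365, -0.5561440602554628]]
714.5 ((28.07293701171875, 290.35986328125), (17.261451721191406, 71.19254302978516), 61.189208984375)
[ 0.38250558 -0.68124212  0.028     ] [0.10511934 0.02184801 0.10719044] [[0.35565540945034385, -0.7238581398641286], [0.3913963555642033, -0.6250013735185518], [0.4093092559932565, -0.63750991982031], [0.37366128875683124, -0.7385990504046603]]
3397.5 ((605.5, 313.0), (108.0, 67.0), 90.0)
[ 0.95864749 -0.21221344  0.028     ] [0.08161685 0.17426428 0.09244731] [[0.8554548058804331, -0.19325881507828002], [0.9160043091443222, -0.13853160466107117], [1.0658376196284949, -0.22751485093107546], [0.9972932334717197, -0.28954849190518667]]
2623.5 ((211.97152709960938, 262.7854309082031), (96.
[... 1323 characters left out ...]
080688476562, 60.706748962402344), (41.052337646484375, 37.022953033447266), 5.440331935882568)
[ 0.37133868 -0.33141423  0.028     ] [0.03506494 0.04010748 0.03497833] [[0.36308244697641057, -0.35927191712692624], [0.34703436790734565, -0.32809485082864875], [0.3790299157278965, -0.3039102546294017], [0.3962079780263381, -0.33437987798068425]]
5197.0 ((432.1275634765625, 74.84008026123047), (89.84677124023438, 65.27822875976562), 80.21759033203125)
[ 0.57342741 -0.16876042  0.028     ] [0.06265912 0.08730996 0.06777417] [[0.5164545698475691, -0.1702205088005247], [0.5559270570193828, -0.12155750190290263], [0.6316483631687394, -0.16502372296579382], [0.589679665745034, -0.2182399472576198]]
```

View pics/w2.png

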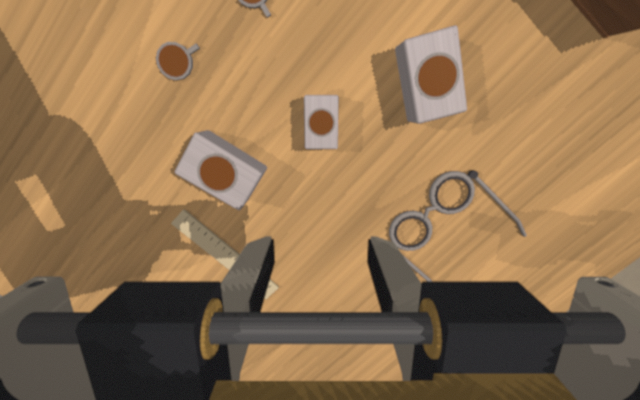

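The wrist view shows the small block at (321,122), aligned with the image axes and clear of its neighbours at (219,168) and (432,75). The two measurements agree within 2 mm: (0.519, −0.279).

Run:
```python
from lib import *
print(to([.5189,-.2787,.0135],132.3))
im=capture("top"); cv2.imwrite("pics/t3.png",im)
cv2.imwrite("pics/t3c.png",cv2.resize(im[130:280,175:305],None,fx=5,fy=4,interpolation=2))
```

```text
(array([ 64.9,  -1.2, 185.2]), np.float64(-0.002), array([-1.7996e+02, -1.5000e-01,  1.3216e+02]))
```

View pics/t3c.png

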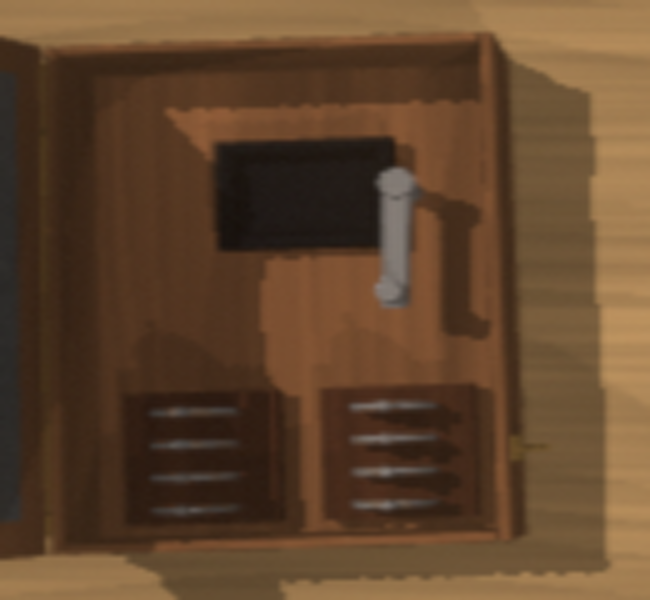

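The top crop shows the open case: socket corners at (217,143), (393,137) and (220,249), lever pivot (397,182), knob (392,287), and racks below. The lever points along case +y, so it is open. Now I'll pick the block.

Request:
jog_arm(
  targets=[
    {"slide": [22,0,20],"spin": 0},
    {"slide": [44,-1,45],"spin": 0},
    {"slide": [65,-1,75],"spin": 0},
    {"slide": [65,-1,105],"spin": 0},
    {"slide": [65,-1,130],"spin": 0},
    {"slide": [65,-1,155],"spin": 0},
    {"slide": [65,-1,175],"spin": 0},
    {"slide": [65,-1,183],"spin": 0},
  ],
)

```text
time: 10.7
eef_pos: [0.5202, -0.2773, 0.0167]
orientation: [180.0, -0.0, 132.3]
wrist_force: [-0.4, -0.2, 0.0]
gripper_width: 0.6
grasp_force: 0.0
```

Run:
```python
from lib import *
print(to([.5189,-.2787,.0135],132.3))
s=lambda p:np.atleast_2d(p)/np.array([5,4])+[175,130]
S=ray("top",s([(217,143),(393,137),(220,249)]),.02);print(S,np.linalg.norm(S[0]-S[1]),np.linalg.norm(S[0]-S[2]))
a=S[0]-S[1];b=S[0]-S[2];print(np.degrees([np.arctan2(a[1],a[0]),np.arctan2(b[1],b[0])]))
print("centre",(S[1]+S[2])/2)
print("pivot",ray("top",s((397,182)),.047),"knob",ray("top",s((392,287)),.0625))
# dark mask
im=cv2.imread("pics/t3.png");k=(im.max(2)<32).astype(np.uint8)*255;k[:160]=0;k[196:]=0;k[:,:214]=0;k[:,262:]=0
c=max(cv2.findContours(k,0,1)[0],key=cv2.contourArea);r=cv2.minAreaRect(c);B=ray("top",cv2.boxPoints(r),.02);print(r,B.mean(0),np.linalg.norm(np.diff(B,axis=0),axis=1))
# case rim corners z=.065
C=ray("top",s([(45,50),(492,35),(520,537),(52,550)]),.065);print(C,C.mean(0))
```

```text
(array([-0.1, -1.9,  3.2]), np.float64(0.0), array([ 1.8000e+02, -1.0000e-02,  1.3232e+02]))
[[0.62724898 0.11549209 0.02      ]
 [0.63123162 0.03411386 0.02      ]
 [0.56574419 0.11231211 0.02      ]] 0.08147562376580132 0.061586945705955125
[92.80181479  2.95972215]
centre [0.59848791 0.07321298 0.02      ]
pivot [[0.60105524 0.02729195 0.047     ]] knob [[0.54079815 0.02570249 0.0625    ]]
((231.5, 179.5), (23.0, 25.0), 90.0) [0.59550534 0.08432203 0.02      ] [0.05784392 0.05334407 0.05756076]
[[ 0.67115959  0.18224401  0.065     ]
 [ 0.68058272 -0.01594891  0.065     ]
 [ 0.40607452 -0.03284627  0.065     ]
 [ 0.3971881   0.16920373  0.065     ]] [0.53875123 0.07566314 0.065     ]
```

Request:
jog_arm(
  targets=[
    {"slide": [0,-1,2],"spin": 0},
    {"slide": [0,-2,3],"spin": 0},
    {"slide": [0,-2,3],"spin": 0},
    {"slide": [0,-2,3],"spin": 0},
    {"slide": [0,-2,3],"spin": 0},
    {"slide": [0,-2,3],"spin": 0},
    {"slide": [0,-2,3],"spin": 0},
    {"slide": [0,-2,3],"spin": 0},
  ],
  grip=0.2,
  squeeze=25,
)

```text
time: 11.5
eef_pos: [0.5192, -0.2797, 0.0152]
orientation: [180.0, 0.1, 132.2]
wrist_force: [-1.7, 2.0, 7.1]
gripper_width: 0.39
grasp_force: 25.0
```

Request:
jog_arm(
  targets=[
    {"slide": [0,0,-10],"spin": 0},
    {"slide": [0,0,-25],"spin": 0},
    {"slide": [0,0,-45],"spin": 0},
    {"slide": [0,0,-65],"spin": 0},
    {"slide": [0,0,-85],"spin": 0},
    {"slide": [0,0,-105],"spin": 0},
    {"slide": [0,0,-125],"spin": 0},
    {"slide": [0,0,-135],"spin": 0},
  ],
)

```text
time: 12.3
eef_pos: [0.5191, -0.2798, 0.152]
orientation: [179.9, 0.2, 132.2]
wrist_force: [0.3, -0.1, -1.1]
gripper_width: 0.386
grasp_force: 25.0
```

Run:
```python
from lib import *
o=ctrl.get_obs();print(o["eef_pos"],o["gripper_width"],o["grasp_force"],to([.5988,.0745,.15],92.85))
```

```text
[ 0.51914581 -0.27976359  0.15204887] 0.38613912814411794 24.99962568283081 (array([208.8, 297.1,   1.7]), np.float64(0.687), array([1.7995e+02, 1.7000e-01, 1.3223e+02]))
```

Request:
jog_arm(
  targets=[
    {"slide": [21,34,0],"spin": 0.1},
    {"slide": [42,69,-2],"spin": 0.2},
    {"slide": [63,104,-5],"spin": 0.3},
    {"slide": [84,139,-8],"spin": 0.4},
    {"slide": [105,174,-10],"spin": 0.5},
    {"slide": [126,209,-15],"spin": 0.6},
    {"slide": [145,240,-20],"spin": 0.687},
    {"slide": [152,250,-20],"spin": 0.687},
  ],
)

```text
time: 13.1
eef_pos: [0.6023, 0.004, 0.1699]
orientation: [179.9, -0.0, 92.8]
wrist_force: [-0.3, 0.3, -1.1]
gripper_width: 0.385
grasp_force: 25.0
```

Request:
jog_arm(
  targets=[
    {"slide": [0,0,0],"spin": 0},
    {"slide": [0,0,0],"spin": 0},
    {"slide": [0,0,0],"spin": 0},
    {"slide": [0,0,0],"spin": 0},
    {"slide": [0,0,0],"spin": 0},
    {"slide": [0,0,0],"spin": 0},
    {"slide": [0,0,0],"spin": 0},
    {"slide": [0,0,0],"spin": 0},
  ],
)

```text
time: 13.9
eef_pos: [0.6017, 0.001, 0.1689]
orientation: [180.0, 0.0, 92.9]
wrist_force: [0.3, 0.9, -1.2]
gripper_width: 0.382
grasp_force: 25.0
```

Run:
```python
from lib import *
o=ctrl.get_obs();print(o["time"],o["eef_pos"],o["orientation"],o["gripper_width"])
m=camera_model("wrist"); im=capture("wrist"); np.save("w3.npy",m,allow_pickle=True); cv2.imwrite("pics/w3.png",im)
print(proj("wrist",[[.6272,.117,.02],[.6312,.0356,.02],[.5657,.1138,.02],[.6011,.0273,.047],[.5408,.0257,.0625]],m))
```

```text
13.9 [0.60165522 0.00101972 0.16891278] [1.79998914e+02 1.11584793e-03 9.28608384e+01] 0.3819612877889363
[[353.58555162  69.80653866]
 [350.90015779 155.07294491]
 [288.95776636  69.9065437 ]
 [321.4856448  166.77545605]
 [254.98358173 168.64186722]]
```

View pics/w3.png

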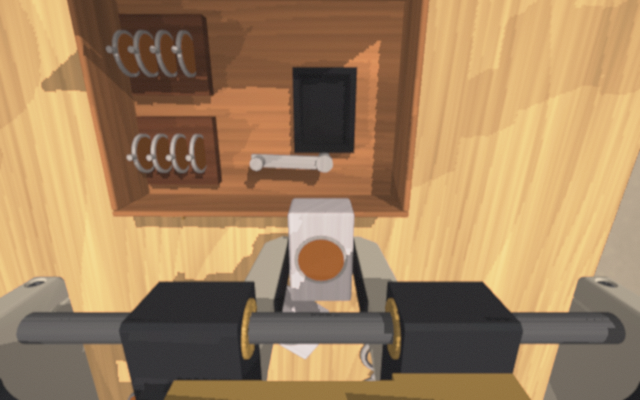

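The wrist view shows the block held square (291–353 × 199–299), and the socket corners at (293,68), (356,68), (353,153) and (294,154). The lever is still open, with its knob at (256,163) and pivot at (325,162).

Run:
```python
from lib import *
m=np.load("w3.npy",allow_pickle=True).item(); im=cv2.imread("pics/w3.png")
S=ray("wrist",[(292.5,67.5),(356.5,67.5),(353.5,153),(294,153.5)],.02,m);print(S.mean(0),np.linalg.norm(np.diff(S,axis=0),axis=1))
hsv=cv2.cvtColor(im,cv2.COLOR_BGR2HSV)
k=(hsv[...,2]<70).astype(np.uint8)*255;k[:60]=0;k[158:]=0;k[:,:285]=0;k[:,362:]=0
c=max(cv2.findContours(k,0,1)[0],key=cv2.contourArea);print(cv2.boundingRect(c))
g=cv2.cvtColor(im,cv2.COLOR_BGR2GRAY)
k=((hsv[...,1]<60)&(hsv[...,2]>120)).astype(np.uint8)*255;k[:192]=0;k[305:]=0;k[:,:286]=0;k[:,358:]=0
c=max(cv2.findContours(k,0,1)[0],key=cv2.contourArea);print(cv2.boundingRect(c))
for z in(.179,.182):
  B=ray("wrist",[(290.5,199),(353,199),(352,300),(289.5,300)],z,m);print(z,B,B.mean(0),np.linalg.norm(np.diff(B,axis=0),axis=1))
print("knob",ray("wrist",(257,163),.0625,m),"pivot",ray("wrist",(326,162),.047,m))
print(to([.5988,.0745,.1],92.85))
```

```text
[0.60124108 0.07684665 0.02      ] [0.06085444 0.08138291 0.0613747 ]
(293, 68, 63, 85)
(286, 198, 72, 107)
0.179 [[ 0.58362413  0.03582952  0.179     ]
 [ 0.6170136   0.03751322  0.179     ]
 [ 0.62163844 -0.02561613  0.179     ]
 [ 0.58434663 -0.02749029  0.179     ]] [0.6016557  0.00505908 0.179     ] [0.0334319  0.06329853 0.03733887]
0.182 [[ 0.58388388  0.03679157  0.182     ]
 [ 0.61663093  0.03844288  0.182     ]
 [ 0.62116678 -0.02347184  0.182     ]
 [ 0.58459249 -0.02530994  0.182     ]] [0.60156852 0.00661317 0.182     ] [0.03278865 0.06208064 0.03662045]
knob [[0.54268744 0.03096964 0.0625    ]] pivot [[0.60515198 0.03212064 0.047     ]]
(array([73.5,  0.8, 68.9]), np.float64(0.0), array([-180.  ,   -0.  ,   92.87]))
```

Request:
jog_arm(
  targets=[
    {"slide": [18,1,0],"spin": 0},
    {"slide": [38,1,0],"spin": 0},
    {"slide": [58,2,10],"spin": 0},
    {"slide": [74,2,35],"spin": 0},
    {"slide": [74,2,65],"spin": 0},
    {"slide": [74,2,95],"spin": 0},
    {"slide": [74,2,115],"spin": 0},
    {"slide": [74,2,120],"spin": 0},
  ],
)

```text
time: 14.75
eef_pos: [0.5987, 0.076, 0.0464]
orientation: [-179.8, -0.0, 92.9]
wrist_force: [-0.5, 0.6, -1.2]
gripper_width: 0.386
grasp_force: 25.0
```

Run:
```python
from lib import *
o=ctrl.get_obs();print(o["eef_pos"],o["wrist_force"],to([.6003,.0750,.0252],92.87))
```

```text
[0.59865346 0.075979   0.04636369] [-0.54502631  0.60362955 -1.19692356] (array([-1.1,  1.7, 21.2]), np.float64(0.0), array([-179.8,   -0. ,   92.9]))
```

Descend slowly, stopping slightly above home to read the force.

Request:
jog_arm(
  targets=[
    {"slide": [-1,1,2],"spin": 0},
    {"slide": [-1,1,4],"spin": 0},
    {"slide": [-1,1,6],"spin": 0},
    {"slide": [-1,1,8],"spin": 0},
    {"slide": [-1,1,10],"spin": 0},
    {"slide": [-1,1,12],"spin": 0},
    {"slide": [-1,1,14],"spin": 0},
    {"slide": [-1,1,16],"spin": 0},
  ],
)

```text
time: 15.55
eef_pos: [0.601, 0.0741, 0.0327]
orientation: [-180.0, 0.0, 92.9]
wrist_force: [0.2, 0.2, -1.8]
gripper_width: 0.386
grasp_force: 25.0
```

Request:
jog_arm(
  targets=[
    {"slide": [0,0,2],"spin": 0},
    {"slide": [0,0,4],"spin": 0},
    {"slide": [0,0,5],"spin": 0},
    {"slide": [0,0,6],"spin": 0},
    {"slide": [0,0,6.5],"spin": 0},
    {"slide": [0,0,7],"spin": 0},
    {"slide": [0,0,7],"spin": 0},
    {"slide": [0,0,7],"spin": 0},
  ],
)

```text
time: 16.35
eef_pos: [0.601, 0.0741, 0.026]
orientation: [180.0, 0.0, 92.9]
wrist_force: [-0.0, -1.1, -1.3]
gripper_width: 0.384
grasp_force: 25.0
```

Request:
jog_arm(
  targets=[
    {"slide": [0,0,0.5],"spin": 0},
    {"slide": [0,0,1],"spin": 0},
    {"slide": [0,0,1.5],"spin": 0},
    {"slide": [0,0,2],"spin": 0},
    {"slide": [0,0,2],"spin": 0},
    {"slide": [0,0,2],"spin": 0},
    {"slide": [0,0,2],"spin": 0},
    {"slide": [0,0,2],"spin": 0},
  ],
)

```text
time: 17.15
eef_pos: [0.6012, 0.0742, 0.0252]
orientation: [180.0, -0.0, 92.9]
wrist_force: [-7.5, -0.7, 12.9]
gripper_width: 0.383
grasp_force: 25.0
```

Request:
jog_arm(
  targets=[
    {"slide": [0,0,0],"spin": 0},
    {"slide": [0,0,0],"spin": 0},
    {"slide": [0,0,0],"spin": 0},
    {"slide": [0,0,-15],"spin": 0},
    {"slide": [0,0,-35],"spin": 0},
    {"slide": [0,0,-60],"spin": 0},
    {"slide": [0,0,-80],"spin": 0},
    {"slide": [0,0,-95],"spin": 0},
  ],
  grip=0.6,
)

```text
time: 17.95
eef_pos: [0.6014, 0.0742, 0.1215]
orientation: [179.9, -0.0, 92.9]
wrist_force: [0.4, -1.0, -0.1]
gripper_width: 0.599
grasp_force: 0.0
```

Request:
jog_arm(
  targets=[
    {"slide": [-11,-15,0],"spin": 0},
    {"slide": [-22,-31,0],"spin": 0},
    {"slide": [-33,-46,0],"spin": 0},
    {"slide": [-44,-61,0],"spin": 0},
    {"slide": [-44,-61,0],"spin": 0},
    {"slide": [-44,-61,0],"spin": 0},
    {"slide": [-44,-61,0],"spin": 0},
    {"slide": [-44,-61,0],"spin": 0},
  ],
  grip=0.4,
)

```text
time: 18.75
eef_pos: [0.5427, 0.0275, 0.1189]
orientation: [-180.0, -0.0, 92.9]
wrist_force: [-0.0, 0.9, -0.0]
gripper_width: 0.401
grasp_force: 0.0
```

Run:
```python
from lib import *
o=ctrl.get_obs();print(o["eef_pos"],o["wrist_force"],to([.5419,.0282,.050],92.87))
```

```text
[0.54265145 0.02753721 0.11885076] [-6.26549698e-04  8.74037295e-01 -5.62822160e-03] (array([ 0.7, -0.7, 68.9]), np.float64(0.0), array([-179.99,   -0.  ,   92.89]))
```

Request:
jog_arm(
  targets=[
    {"slide": [0,0,15],"spin": 0},
    {"slide": [1,-1,30],"spin": 0},
    {"slide": [1,-1,42],"spin": 0},
    {"slide": [1,-1,51],"spin": 0},
    {"slide": [1,-1,58],"spin": 0},
    {"slide": [1,-1,63],"spin": 0},
    {"slide": [1,-1,67],"spin": 0},
    {"slide": [1,-1,69],"spin": 0},
  ],
)

```text
time: 19.55
eef_pos: [0.5413, 0.0281, 0.0497]
orientation: [180.0, 0.0, 92.9]
wrist_force: [-0.0, -0.3, 0.1]
gripper_width: 0.4
grasp_force: 0.0
```

Request:
jog_arm(
  targets=[
    {"slide": [0,0,0],"spin": 0},
    {"slide": [0,0,0],"spin": 0},
    {"slide": [0,0,0],"spin": 0},
    {"slide": [0,0,0],"spin": 0},
    {"slide": [0,0,0],"spin": 0},
    {"slide": [0,0,0],"spin": 0},
    {"slide": [0,0,0],"spin": 0},
    {"slide": [0,0,0],"spin": 0},
  ],
  grip=0,
  squeeze=30,
)

```text
time: 20.35
eef_pos: [0.5415, 0.0281, 0.0501]
orientation: [180.0, 0.0, 92.9]
wrist_force: [4.2, 1.0, 1.3]
gripper_width: 0.116
grasp_force: 30.0
```

Request:
jog_arm(
  targets=[
    {"slide": [6,0.5,0],"spin": 0},
    {"slide": [12,1.5,0],"spin": 0},
    {"slide": [17.5,3,0],"spin": 0},
    {"slide": [23,5.5,0],"spin": 0},
    {"slide": [28,8,0],"spin": 0},
    {"slide": [33,11.5,0],"spin": 0},
    {"slide": [38,15,0],"spin": 0},
    {"slide": [42,19,0],"spin": 0},
  ],
)

```text
time: 21.15
eef_pos: [0.5564, 0.0727, 0.0496]
orientation: [-179.7, -0.1, 92.9]
wrist_force: [-17.5, 9.2, 12.3]
gripper_width: 0.119
grasp_force: 30.0
```

Request:
jog_arm(
  targets=[
    {"slide": [5,4,0],"spin": 0},
    {"slide": [9,9,0],"spin": 0},
    {"slide": [12.5,14,0],"spin": 0},
    {"slide": [15,19.5,0],"spin": 0},
    {"slide": [17,25,0],"spin": 0},
    {"slide": [18.5,31,0],"spin": 0},
    {"slide": [19,37,0],"spin": 0},
    {"slide": [19,43,0],"spin": 0},
  ],
)

```text
time: 21.95
eef_pos: [0.5994, 0.0934, 0.0493]
orientation: [-179.9, -0.1, 92.9]
wrist_force: [-3.7, 2.3, 1.2]
gripper_width: 0.119
grasp_force: 30.0
```

Now push a little further onto the stop.

Request:
jog_arm(
  targets=[
    {"slide": [0,1,0],"spin": 0},
    {"slide": [0,2,0],"spin": 0},
    {"slide": [0,3,0],"spin": 0},
    {"slide": [0,4,0],"spin": 0},
    {"slide": [0,5,0],"spin": 0},
    {"slide": [0,5,0],"spin": 0},
    {"slide": [0,5,0],"spin": 0},
    {"slide": [0,5,0],"spin": 0},
  ],
)

```text
time: 22.75
eef_pos: [0.6017, 0.0935, 0.0488]
orientation: [-179.5, -0.1, 92.9]
wrist_force: [-26.0, 6.4, 11.8]
gripper_width: 0.119
grasp_force: 30.0
```

Request:
jog_arm(
  targets=[
    {"slide": [0,-3,0],"spin": 0},
    {"slide": [0,-3,0],"spin": 0},
    {"slide": [0,-3,0],"spin": 0},
    {"slide": [0,-3,0],"spin": 0},
    {"slide": [0,-3,-15],"spin": 0},
    {"slide": [0,-3,-40],"spin": 0},
    {"slide": [0,-3,-70],"spin": 0},
    {"slide": [0,-3,-110],"spin": 0},
  ],
  grip=0.35,
)

```text
time: 23.55
eef_pos: [0.6015, 0.0922, 0.161]
orientation: [-179.9, 0.0, 92.9]
wrist_force: [0.7, -0.1, -0.1]
gripper_width: 0.348
grasp_force: 0.0
```

Request:
jog_arm(
  targets=[
    {"slide": [-40,0,-20],"spin": 0},
    {"slide": [-85,0,-40],"spin": 0},
    {"slide": [-130,0,-60],"spin": 0},
    {"slide": [-175,0,-60],"spin": 0},
    {"slide": [-220,0,-60],"spin": 0},
    {"slide": [-265,0,-60],"spin": 0},
    {"slide": [-310,0,-60],"spin": 0},
    {"slide": [-355,0,-60],"spin": 0},
  ],
)

```text
time: 24.35
eef_pos: [0.6196, -0.2643, 0.2214]
orientation: [179.9, 0.0, 92.9]
wrist_force: [0.4, 0.4, 0.7]
gripper_width: 0.351
grasp_force: 0.0
```

Request:
jog_arm(
  targets=[
    {"slide": [-20,0,0],"spin": 0},
    {"slide": [-40,0,0],"spin": 0},
    {"slide": [-60,0,0],"spin": 0},
    {"slide": [-80,0,0],"spin": 0},
    {"slide": [-80,0,0],"spin": 0},
    {"slide": [-80,0,0],"spin": 0},
    {"slide": [-80,0,0],"spin": 0},
    {"slide": [-80,0,0],"spin": 0},
  ],
)

```text
time: 25.15
eef_pos: [0.624, -0.3415, 0.2201]
orientation: [180.0, 0.0, 92.9]
wrist_force: [-0.5, -0.1, 0.2]
gripper_width: 0.353
grasp_force: 0.0
```

Run:
```python
from lib import *
print(ctrl.get_obs()["time"],ctrl.get_obs()["eef_pos"])
im=capture("top"); cv2.imwrite("pics/t4.png",im)
a=cv2.resize(im[130:280,130:310],(600,500),interpolation=2)
cv2.imwrite("pics/t4c.png",a)
# bystanders moved?
o=cv2.imread("pics/t3.png"); print((cv2.absdiff(o,im).max(2)[85:300,340:500]>40).sum())
```

```text
25.15 [ 0.62401866 -0.34147293  0.22013419]
6403
```

View pics/t4c.png

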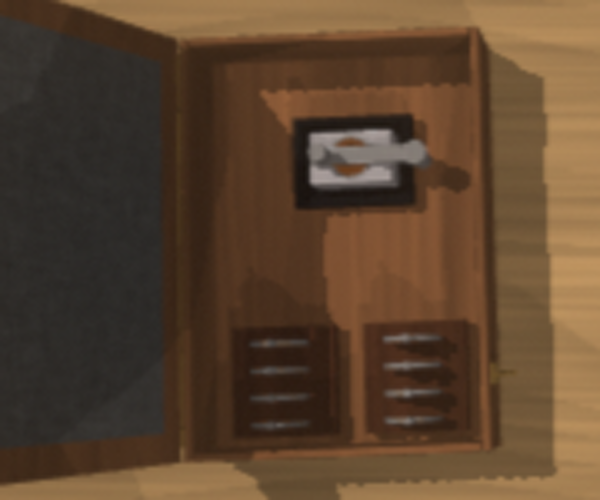

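The last crop shows the lid open, the block sitting in the socket (310–400 × 130–190), and the lever across it from pivot (417,152) to knob (318,155). I'll check its angle numerically before handing in.

Run:
```python
from lib import *
s=lambda p:np.atleast_2d(p)*.3+0+[[130,130]]
k=ray("top",s((318,155)),.0625)[0];p=ray("top",s((417,152)),.047)[0]
d=k-p;print(k,p,np.hypot(*d[:2]),np.degrees(np.arctan2(d[1],d[0])),"case x 92.9")
```

```text
[0.5961301  0.08870455 0.0625    ] [0.60083948 0.02571801 0.047     ] 0.0631623410948323 94.27594179986832 case x 92.9
```

```bash
python3 -c "
from bench import ctrl
print(ctrl.job_done())"
```

```text
the job is handed in; nothing more can be done
None
```

The job is handed in at about 25 s: the lid is open on its stop, the smallest block is seated in the pocket, and the lever is pushed shut against its stop; the final image puts its angle within 1.4° of shut. The arm never touched the frame, ruler or lenses, but I did not check their positions in the final picture.

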